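Load the adhesive shaker and hold its dead-man paddle at half travel

TASK

Finish the row of green tins on the shaker: stand the two green tins from the bench upright in its tray, one on each side of the green tin already there and close beside it (gaps of at most a finger's width, about 12 mm). Then run the shaker: push the red spring-loaded paddle on the console down with the fingertips to the middle of its travel, never right down to its stop, and finish while still holding it there, with the program ending in that hold. Leave the red tin and everything else on the bench where it is.

Things in the scene. Friction and masses are not known exactly. Their poses are not given: they have to be found in the camera images.
- tin_a_c (a point): centre (half-way up) of a loose green tin with a paper band and steel lid rim, upright cylinder 58 mm diameter, 85 mm high, about 0.2 to 0.4 kg; starts on the bench. The two bench tins are interchangeable
- tin_b_c (a point): centre (half-way up) of the other loose green tin on the bench, the same: 58 mm diameter, 85 mm high
- tin_mid_c (a point): centre (half-way up) of the green tin, same size, that already stands loose near the middle of the shaker's tray; leave it there as the middle of the row
- tin_red_c (a point): centre of a red tin of the same size standing on the bench: not part of the job, leave it alone. Which of the three bench places holds the red tin varies
- tray (a point): centre of the inner floor of the shaker's aluminium tray, 88 mm above the bench. Its y axis runs along the tray (the line of the row), x across, z up. Inside it is 224 mm long (y) by 76 mm wide (x); the rim stands 8 mm above the floor. The blue fixed shaker below is 160 mm (x) by 250 mm (y). Place and yaw vary; it may stand left or right of the console
- pad (a point): centre of the top face of the red paddle pad, 52 mm (x) by 70 mm (y), the end of the dead-man lever on the console. The lever's x axis points from the pad to its hinge, 120 mm away and 10 mm lower. At rest the pad is level, its top 120 mm above the bench; below it are only the console's base plate (22 mm high) and a rubber stop
- console: fixed console carrying the paddle, grey base 200 mm (x) by 100 mm (y), origin under its centre, x towards the hinge end. There its yellow cheeks reach 125 mm and the gauge about 190 mm above the bench; the black pointer turns with the paddle: green is the run band. Its place and yaw vary
- deadman (a joint): angle of the paddle lever in rad: 0 at rest (up), grows as the pad is pushed down, 0.40 at the stop (pad about 47 mm lower). Run position is the middle, 0.20 (pad about 24 mm lower). A spring lifts it: about 4 N at the pad to start it, 8 N at mid travel, 12 N at the stop; it springs up when let go
- tape: grey roll of tape, 100 mm diameter, 48 mm high, origin under its centre: leave alone
- glue: white bottle, 60 mm diameter, 170 mm high, origin under its centre: leave alone
- mallet: hammer lying at the side: leave alone
- knife: scraper lying at the side: leave alone
There are look-alikes about, which are no part of the job. Leave any orange look-alike of the part that bears tin_mid_c alone.

How it is judged (in metres and radians):
On the way, in this order (a step that is already met when the one before it is completed fails the run):
1. the three green tins stand upright in a close row in the tray, let go, with the paddle still up (x of tin_a_c in the frame of tray between -0.014 and 0.014 m and z of tin_a_c in the frame of tray between 0.036 and 0.049 m and angle between each of tin_a_c, tin_b_c, tin_mid_c's own z axis and vertical below 0.1 rad and x of tin_b_c in the frame of tray between -0.014 and 0.014 m and z of tin_b_c in the frame of tray between 0.036 and 0.049 m and x of tin_mid_c in the frame of tray between -0.014 and 0.014 m and z of tin_mid_c in the frame of tray between 0.036 and 0.049 m and horizontal distance between each of tin_a_c, tin_b_c and tin_mid_c below 0.073 m and horizontal distance between tin_a_c and tin_b_c above 0.112 m and contact force between the fingers and tin_a below 0.3 N and contact force between the fingers and tin_b below 0.3 N and contact force between the fingers and tin_mid below 0.3 N and value of joint deadman below 0.05 rad), for 0.2 s.
2. the paddle is held down at mid travel by the fingertips (value of joint deadman between 0.13 and 0.27 rad and contact force between the fingers and deadman above 2 N), for 0.5 s.
At the end, for the whole second after the job is handed in: Fingertips still push the paddle (over 2 N), at rest at 0.13 to 0.27 rad; the three green tins stand upright (within 0.1 rad) at rest on the tray floor, untouched, within 14 mm of its centre line, the added ones on either side of the middle one, gaps under 15 mm (all of step 2 and x of tin_a_c in the frame of tray between -0.014 and 0.014 m and z of tin_a_c in the frame of tray between 0.036 and 0.049 m and angle between each of tin_a_c, tin_b_c, tin_mid_c's own z axis and vertical below 0.1 rad and x of tin_b_c in the frame of tray between -0.014 and 0.014 m and z of tin_b_c in the frame of tray between 0.036 and 0.049 m and x of tin_mid_c in the frame of tray between -0.014 and 0.014 m and z of tin_mid_c in the frame of tray between 0.036 and 0.049 m and horizontal distance between each of tin_a_c, tin_b_c and tin_mid_c below 0.073 m and horizontal distance between tin_a_c and tin_b_c above 0.112 m and contact force between the fingers and tin_a below 0.3 N and contact force between the fingers and tin_b below 0.3 N and contact force between the fingers and tin_mid below 0.3 N and velocity of joint deadman between -0.1 and 0.1 rad/s and linear speed of each of tin_a, tin_b, tin_mid below 0.03 m/s); the arm keeps its last pose, push and grip.
It fails at once if the paddle is pushed down to its stop (beyond 0.37 rad) (value of joint deadman above 0.37 rad).
It fails at once if the red tin is tipped or moved over 30 mm (distance of tin_red_c from where it was at the start of the episode above 0.03 m or angle between tin_red_c's own z axis and vertical above 0.3 rad).
It fails at once if the tape, bottle, hammer or scraper is moved over 30 mm (distance of any of tape, glue, mallet, knife from where it was at the start of the episode above 0.03 m).
It also fails if it takes over 64 s, if anything falls off the work surface, if the arm or the gripper's body presses on something with over 40 N, if the wrist force passes 120 N, or if a joint passes its speed limit or range.

ROBOT

A 6-joint arm with a two-finger parallel gripper is mounted at the origin on the work surface. World frame = base frame: x ahead of the robot, y to its left, z up, the work surface at z = 0. Lengths are in mm, angles in rad, forces in N, time in s.
With the tool pointing down it reaches from about 350 to 975 mm from the base axis. Payload 7.1 kg.
Tool frame: the origin (TCP) lies at the very end of the fingers, on their centre line; the grasp point (between the pads) lies 19 mm behind it; z points along the fingers, y is the direction in which the jaws open and shut (so a half turn about z gives the same grasp; the last joint's range is limited). The gripper opens to 88 mm and grips with 3 to 60 N. Pads are 20 mm wide; open, the fingers measure 115 mm over their backs; the gripper's body (75 mm by 178 mm) begins 61 mm behind the grasp point.
Start: joints at [-1.123, 0.423, 1.63, -0, 1.089, -0.019], TCP at [281.283, -558.108, 222.675] pointing down, gripper open.
Joint ranges: [-3, 3], [-0.9, 2.11], [0.09, 2.58], [-1.31, 4.45], [0.11, 2.69], [-2.54, 2.54]. Speed limits (rad/s): [2.39, 2.39, 3.01, 3.14, 3.14, 3.14].

INTERFACE

Orientations are given as a rotation vector (axis times angle).
In Python, from workcell import monitor, vision, order, find_in, regions_of, place_of gives the robot as it stands. The module is installed in compiled form; this text tells all that it offers.
- The arm moves only by the tool carry_out, never from a script. Its argument "targets" is a list of rows, each a list of 3 entries, a list of its own where there are three numbers: the turn, a rotation vector about the world's x, y, z in degrees, then the shift along the world's x, y, z in mm, then the finger opening in mm, from 0 to 87.8. In form: [[[rx, ry, rz], [x, y, z], hand], ...]. A call has 1 to 10 rows; each row is the pose to reach, as a shift and turn from the pose commanded when the call began; what a row does not reach only later rows make up. A row lasts 1/12 s, in which the tool goes at most 41.7 mm and 7.16 degrees, less where a joint would pass 70% of its speed; a pose out of reach is approached as far as the arm can. A call with a gripper value outside its range is refused whole. The fingers move at their own pace and stop on an object; the grip force is fixed at half the most. Time passes only in rows, so rows that repeat a pose let the fingers close. It gives the time, the measured TCP pose, the force and the opening at its end, in the units of the state.
- monitor.get_obs(): the state, without advancing time (a new reading comes with each control period).
- vision.get_image(name): name is "side" or "top" or "wrist"; returns the picture (400x640x3 uint8, red, green, blue); there is no depth.
- vision.camera_model(name): a dict with "K" (3x3 intrinsics, pixels), "rvec" (rotation vector, rad) and "tvec" (3), from world to camera coordinates, as OpenCV has them. Camera axes: x right, y down, z forward; pixel columns grow to the right and rows downward; lengths in mm; the calibration is good to about 2 mm. A picture is of the moment at which its call begins: read the wrist's pose just before it. camera_model takes no time and is no camera call; for the wrist camera it gives the pose at the moment of the call.
- order.close_job(): hands the job in, once; it reports no verdict.
Trained networks look in the newest picture that a camera, given by its name, has taken for a name from the list of things; names that differ only in an ending like _2 or _b are one class to them, and where a whole thing is asked for, a point or a joint stands for the part that bears it (a point fixed in the world has none). Each returns a list of dicts, best first, with "confidence" (0 to 1); they miss things now and then, are a little off and sometimes report something else, mostly with a low value. They report only what shows in the picture. A call takes as long as a camera call. They do not tell look-alikes from the thing itself.
- find_in(query, camera): "point" ([x, y, z] in mm, in the coordinates of the camera as it stood for that picture, good to about 4 mm: the middle of the surface that is visible of it).
- regions_of(query, camera): "mask" (400x640 bool, what is visible of it).
- place_of(query, camera): "point" ([x, y, z] in mm, in the coordinates of the camera as it stood for that picture, good to about 4 mm: a listed point, or the origin of a listed thing).
The state is a dict: "t": time; "qpos": joint angles; "qvel": joint speeds; "joint_torque": joint torques, N m; "ee_pos": TCP position; "orientation": TCP orientation; "ft_force": force on the tool from outside, world axes, zero at the start; "moment": the same for the moment, N m; "width": finger opening in mm.
Only numpy, scipy, OpenCV 4.12 (cv2) and the standard library are available. Lean on these libraries where they do the work, as an engineer would, in place of code of your own. Each camera call takes 0.05 s, during which the arm holds its last target.

## Working session

There is one attempt and no reset: what is moved stays moved. The work goes in short steps, Python scripts to look and compute and a tool call to move; the robot and the scene stay as the last step left them, time stands still between calls to the robot, and variables do not carry over. Pictures are saved under pics/ and viewed, and the job is handed in when it is done.

Besides the shell and the picture viewer there is one more tool, called after "Call:" as a command line: name --argument value ..., lists and objects as JSON in quotes. carry_out: Moves the arm, as the interface text tells. Its arguments: {"type":"object","properties":{"targets":{"type":"array","items":{"type":"array"}}},"required":["targets"]}

```bash
mkdir -p pics
cat > h.py <<'E'
import numpy as np, cv2
from workcell import monitor, vision, order, find_in, regions_of, place_of
def cam(n):
    m=vision.camera_model(n); K=np.array(m["K"],float); R,_=cv2.Rodrigues(np.array(m["rvec"],float)); t=np.array(m["tvec"],float).ravel(); return K,R,t
def w(n,p):
    K,R,t=cam(n); return R.T@(np.array(p)-t)
def pix(n,P):
    K,R,t=cam(n); q=K@(R@np.array(P,float)+t); return q[:2]/q[2]
def ray(n,u,v,z):
    K,R,t=cam(n); d=R.T@np.linalg.solve(K,[u,v,1]); c=-R.T@t; return c+d*(z-c[2])/d[2]
def save(n,f):
    im=vision.get_image(n); cv2.imwrite("pics/"+f,im[:,:,::-1]); return im
E
python3 - <<'E'
from h import *
np.set_printoptions(precision=1,suppress=True)
o=monitor.get_obs(); print(o)
for n in("top","side","wrist"):
    save(n,n+"0.png")
for n in("top","side"):
    for q in("tin_a_c","tin_mid_c","tin_red_c","tray","pad","console","tape","glue","mallet","knife"):
        try:
            for d in place_of(q,n): print(n,q,round(d["confidence"],2),w(n,d["point"]),pix(n,w(n,d["point"])))
        except Exception as e: print(n,q,e)
print(monitor.get_obs()["t"])
E
```

```text
{'t': 0.0, 'qpos': array([-1.1,  0.4,  1.6,  0. ,  1.1, -0. ]), 'qvel': array([-0.,  0.,  0.,  0.,  0.,  0.]), 'joint_torque': array([  0. , -54.5, -27.4,   0.1,   0. ,  -0. ]), 'ee_pos': array([ 281. , -557.6,  221.9]), 'orientation': array([-3.1, -0.7,  0. ]), 'ft_force': array([-1.3,  0.1, -0.9]), 'moment': array([-0., -0.,  0.]), 'width': 87.76131898660125}
top tin_a_c 0.58 [404.2 219.9  43.4] [256.5 225.3]
top tin_a_c 0.29 [615.3 148.5   2.8] [277.8 174.1]
top tin_mid_c 0.58 [ 621.2 -191.   129.3] [366.1 167.4]
top tin_mid_c 0.55 [667.3  -1.8  44.7] [315.6 159.8]
top tin_red_c 0.53 [440.2  38.4  42.5] [303.9 217. ]
top tray 0.79 [ 627.5 -196.2   88.1] [366.2 168.3]
top pad 0.64 [556.1 153.6 122.5] [273.3 182.9]
top console 0.65 [615.3 150.8   2.7] [277.2 174.1]
top console 0.41 [ 604.8 -471.5   -1.8] [432.  180.3]
top tape 0.7 [580.6 473.2  -1.7] [196.5 181.1]
top glue 0.64 [ 606.8 -471.3   -2.4] [431.8 179.8]
top mallet 0.75 [326.3 499.4  -1.4] [185.8 244.6]
top knife 0.61 [ 358.8 -521.2   -0. ] [445.9 241.8]
side tin_a_c 0.91 [402.9 226.6  39.6] [326.6 283.3]
side tin_mid_c 0.66 [ 627.8 -190.2  132. ] [293.1 146.6]
side tin_mid_c 0.62 [669.9  -6.9  38.9] [264.  203.5]
side tin_red_c 0.75 [440.8  33.4  41.7] [331.  227.5]
side tin_red_c 0.32 [ 357.2 -523.8   -0.9] [389.2 129.9]
side tray 0.97 [ 627.5 -201.    88.4] [294.7 154.5]
side pad 0.56 [554.8 151.5 119.7] [281.1 232.7]
side console 0.83 [617.  149.8  -2.7] [263.9 253.7]
side tape 0.83 [580.9 468.4  -0.1] [234.3 353.8]
side glue 0.76 [ 605.4 -471.6    1.7] [322.4 126.7]
side mallet 0.6 [325.7 498.1   4.2] [328.4 391.7]
side knife 0.73 [ 354.6 -521.1   -0.6] [389.8 130.3]
side knife 0.62 [579.1 465.8  -1. ] [235.4 353.1]
1.15
```

View pics/top0.png

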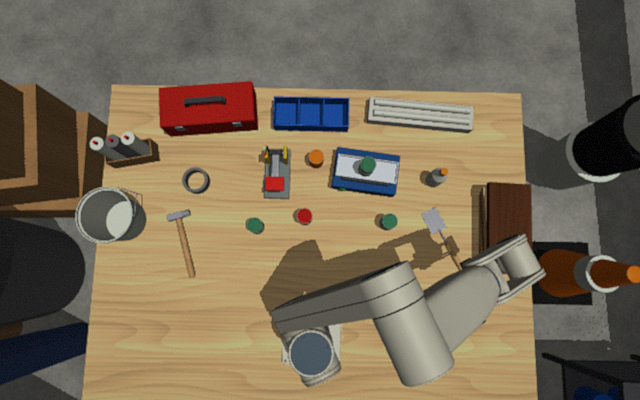

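View pics/side0.png

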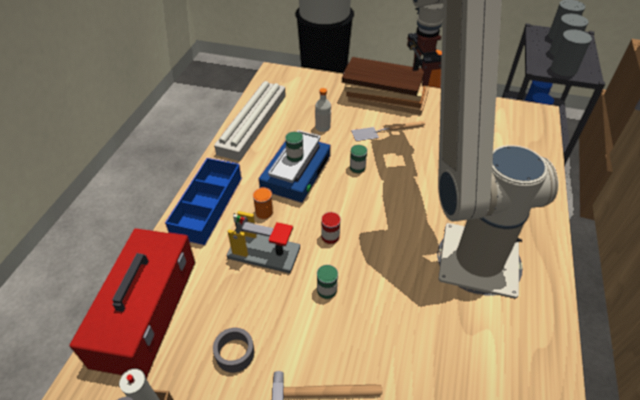

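Run:
```python
import cv2
a=cv2.imread("pics/top0.png")[140:250,240:400]; cv2.imwrite("pics/top0c.png",cv2.resize(a,None,fx=5,fy=5,interpolation=2))
a=cv2.imread("pics/side0.png")[100:320,210:410]; cv2.imwrite("pics/side0c.png",cv2.resize(a,None,fx=2.7,fy=2.7,interpolation=2))
```

```text
(no output)
```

View pics/top0c.png

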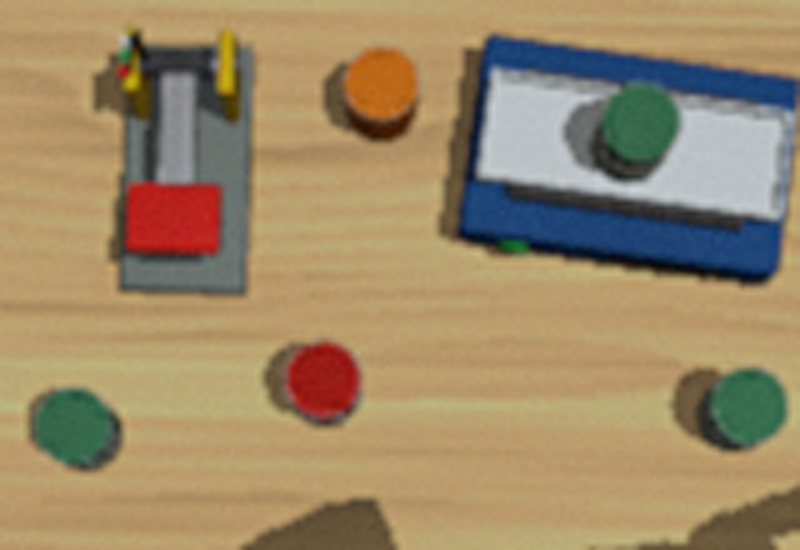

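View pics/side0c.png

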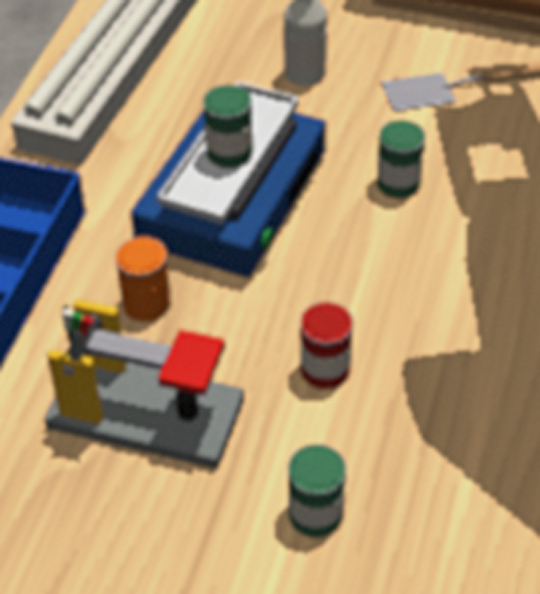

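Top picture: green bench tins are at px (255,225) and (388,221), and the red tin at (304,216). The orange look-alike is at (316,157), the tray's green tin at (367,166) and the pad at (274,184). The green ones fit the job; orange and red stay put. Next I measure the lids and tray precisely.

```bash
cat >> h.py <<'E'
def blobs(im,kind):
    hsv=cv2.cvtColor(im,cv2.COLOR_RGB2HSV)
    if kind=="g": m=cv2.inRange(hsv,(60,90,60),(90,255,255))
    if kind=="r": m=cv2.inRange(hsv,(0,190,110),(5,255,255))|cv2.inRange(hsv,(174,190,110),(180,255,255))
    n,l,s,c=cv2.connectedComponentsWithStats(m)
    return [(c[i],s[i]) for i in range(1,n) if s[i,4]>20]
E
python3 - <<'E'
from h import *
np.set_printoptions(precision=1,suppress=True)
print(np.array(monitor.get_obs()["orientation"]).round(4).tolist())
from scipy.spatial.transform import Rotation as Ro
print(Ro.from_rotvec(monitor.get_obs()["orientation"]).as_matrix().round(3))
im=cv2.imread("pics/top0.png")[:,:,::-1].copy()
for k in "gr":
  for c,s in blobs(im,k):
    if 230<c[0]<420 and 140<c[1]<240: print(k,c,s,"z85",ray("top",*c,85),"z173",ray("top",*c,173), "z120",ray("top",*c,120))
vision.get_image("top")
for q in("tray","console","pad"):
  for d in regions_of(q,"top"):
    m=d["mask"].astype(np.uint8); r=cv2.minAreaRect(cv2.findNonZero(m)); b=cv2.boxPoints(r)
    z={"tray":96,"console":22,"pad":120}[q]
    P=np.array([ray("top",*p,z) for p in b]); print(q,d["confidence"],m.sum(),b.tolist(),P[:,:2].tolist(),P.mean(0), [np.degrees(np.arctan2(*(P[(i+1)%4]-P[i])[[1,0]])).round(1) for i in range(4)],[np.linalg.norm(P[(i+1)%4]-P[i]).round(1) for i in range(4)])
E
```

```text
[3.0564, 0.7265, -0.0]
[[ 0.9  0.5  0. ]
 [ 0.5 -0.9 -0. ]
 [-0.   0.  -1. ]]
g [367.5 164.1] [360 157  15  15 170] z85 [ 644.7 -201.4   85. ] z173 [ 623.6 -190.8  173. ] z120 [ 636.3 -197.2  120. ]
g [389.4 220.6] [382 214  15  14 152] z85 [ 428.6 -284.6   85. ] z173 [ 418.9 -269.7  173. ] z120 [ 424.7 -278.7  120. ]
g [254.3 224.7] [248 218  14  15 156] z85 [402.3 222.8  85. ] z173 [394.  210.9 173. ] z120 [399.  218.1 120. ]
r [274.1 183.1] [265 177  19  14 234] z85 [562.7 154.1  85. ] z173 [546.  145.9 173. ] z120 [556.1 150.8 120. ]
r [304.2 215.4] [298 209  13  14 141] z85 [441.4  36.4  85. ] z173 [431.1  34.4 173. ] z120 [437.3  35.6 120. ]
tray 0.9 2535 [[329.2676086425781, 188.98052978515625], [335.6858825683594, 145.33615112304688], [401.9297180175781, 155.077880859375], [395.5114440917969, 198.72225952148438]] [[542.5373309163242, -55.974107819735515], [713.1910119055932, -77.86194088984641], [680.4216611472971, -332.0226265957441], [510.6997875339742, -306.2649096871382]] [ 611.7 -193.    96. ] [np.float64(-7.3), np.float64(-97.3), np.float64(171.4), np.float64(82.8)] [np
[... 1713 characters left out ...]
209.78987644757547]] [394.4 213.5 120. ] [np.float64(-43.0), np.float64(-133.4), np.float64(136.8), np.float64(46.8)] [np.float64(59.3), np.float64(65.8), np.float64(59.0), np.float64(65.5)]
pad 0.2 243 [[293.0000305175781, 217.00001525878906], [305.0000305175781, 205.00001525878906], [317.0000305175781, 217.00001525878906], [305.0000305175781, 229.00001525878906]] [[430.43603034457226, 76.7784569401882], [476.04320516061387, 33.66593512440058], [432.332032471592, -11.655904076109675], [387.0970854512874, 31.48057463000271]] [431.5  32.6 120. ] [np.float64(-43.4), np.float64(-134.0), np.float64(136.4), np.float64(46.3)] [np.float64(62.8), np.float64(63.0), np.float64(62.5), np.float64(62.7)]
```

Call:
carry_out --targets '[[[0,0,55.8],[147,274,60],87],[[0,0,55.8],[147,274,60],87],[[0,0,55.8],[147,274,60],87],[[0,0,55.8],[147,274,60],87],[[0,0,55.8],[147,274,60],87],[[0,0,55.8],[147,274,60],87],[[0,0,55.8],[147,274,60],87],[[0,0,55.8],[147,274,60],87],[[0,0,55.8],[147,274,60],87],[[0,0,55.8],[147,274,60],87]]'

```text
t: 2.18
ee_pos: [429.0, -283.2, 283.2]
orientation: [2.358, 2.074, 0.0]
ft_force: [0.4, -1.1, -0.3]
width: 87.1
```

Run:
```python
from h import *
np.set_printoptions(precision=1,suppress=True)
o=monitor.get_obs(); print(o["t"],o["ee_pos"],o["orientation"].round(3),o["qvel"])
im=save("wrist","w1.png")
K,R,t=cam("wrist"); print(-R.T@t, R[2])
for c,s in blobs(im,"g"): print(c,s,ray("wrist",*c,85),ray("wrist",*c,173))
for q in("tin_a_c","tray"):
    for d in place_of(q,"wrist"): print(q,round(d["confidence"],2),w("wrist",d["point"]),pix("wrist",w("wrist",d["point"])))
print(monitor.get_obs()["t"])
```

```text
2.1833 [ 429.  -283.2  283.2] [2.4 2.1 0. ] [-0.  0.  0. -0. -0.  0.]
[ 439.2 -200.2  444.8] [-0.  -0.3 -1. ]
[574.3  47.4] [ 537    7   76   81 4718] [ 685.2 -190.3   85. ] [ 625.  -192.7  173. ]
[323.9 175.8] [ 302  152   47   48 1593] [ 426.8 -285.9   85. ] [ 429.9 -264.9  173. ]
2.3333
```

View pics/w1.png

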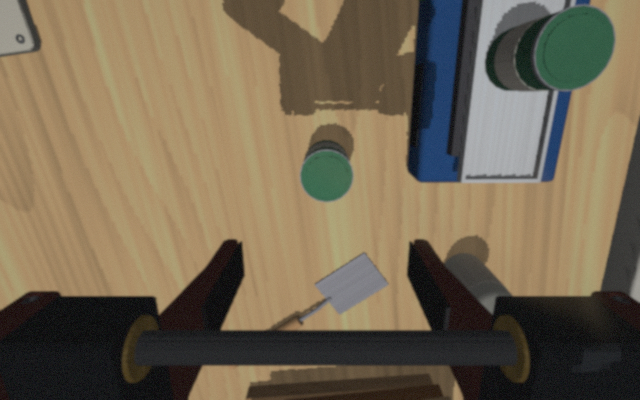

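Call:
carry_out --targets '[[[0,0,0],[0,-1.5,-40],87],[[0,0,0],[0,-1.5,-80],87],[[0,0,0],[0,-1.5,-120],87],[[0,0,0],[0,-1.5,-160],87],[[0,0,0],[0,-1.5,-200],87],[[0,0,0],[0,-1.5,-230],87],[[0,0,0],[0,-1.5,-251],87],[[0,0,0],[0,-1.5,-251],87],[[0,0,0],[0,-1.5,-251],40],[[0,0,0],[0,-1.5,-251],40]]'

```text
t: 3.17
ee_pos: [428.5, -286.7, 32.5]
orientation: [2.362, 2.07, 0.0]
ft_force: [0.0, -0.5, -0.4]
width: 77.1
```

Call:
carry_out --targets '[[[0,0,0],[0,0,0],40],[[0,0,0],[0,0,0],40],[[0,0,0],[0,0,0],40],[[0,0,0],[0,0,0],40],[[0,0,0],[0,0,0],40],[[0,0,0],[0,0,0],40]]'

```text
t: 3.67
ee_pos: [429.3, -286.3, 33.1]
orientation: [2.359, 2.071, 0.001]
ft_force: [-0.2, 0.1, 8.3]
width: 57.3
```

Call:
carry_out --targets '[[[0,0,0],[0,0,40],40],[[0,0,0],[0,0,80],40],[[0,0,0],[0,0,120],40],[[0,0,0],[0,0,160],40],[[0,0,0],[0,0,200],40],[[0,0,0],[40,-5,210],40],[[0,0,0],[80,-10,220],40],[[0,0,0],[120,-14,230],40],[[0,0,0],[160,-20,230],40],[[0,0,0],[160,-20,230],40]]'

```text
t: 4.5
ee_pos: [594.6, -306.0, 262.1]
orientation: [2.356, 2.071, 0.004]
ft_force: [-1.6, 0.9, -3.6]
width: 57.4
```

Run:
```python
from h import *
np.set_printoptions(precision=1,suppress=True)
o=monitor.get_obs(); print(o["t"],o["ee_pos"],o["orientation"].round(3),o["ft_force"],o["width"])
im=save("wrist","w2.png")
K,R,t=cam("wrist"); print(-R.T@t, R[2])
for c,s in blobs(im,"g"): print(c,s,ray("wrist",*c,173))
for q in("tin_mid_c","tray"):
    for d in place_of(q,"wrist"): print(q,round(d["confidence"],2),w("wrist",d["point"]),pix("wrist",w("wrist",d["point"])))
```

```text
4.5 [ 594.6 -306.   262.1] [2.4 2.1 0. ] [-1.6  0.9 -3.6] 57.44790071411209
[ 601.5 -221.5  423.1] [-0.  -0.3 -1. ]
[348.  41.] [ 308    0   81   86 5410] [ 621.2 -190.7  173. ]
[325.2 297.5] [ 253  256  146   74 8113] [ 580.5 -386.3  173. ]
[325.4 370.4] [283 365  86  14 754] [ 570.9 -463.1  173. ]
```

View pics/w2.png

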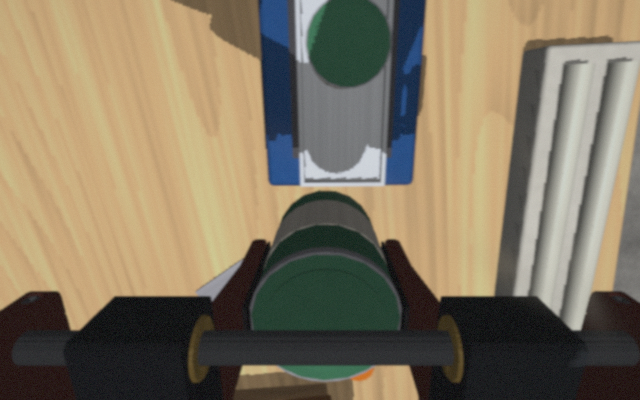

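Run:
```python
from h import *
np.set_printoptions(precision=1,suppress=True)
im=cv2.imread("pics/w2.png")
# ortho view z=96: x 540..700 -> cols; y -100..-340 -> rows, 2.4px/mm
z=96; s=2.4
x0,x1,y0,y1=540,710,-120,-345
src=np.array([pix("wrist",(x,y,z)) for x,y in((x0,y0),(x1,y0),(x1,y1),(x0,y1))],np.float32)
W,H=int((x1-x0)*s),int((y0-y1)*s)
M=cv2.getPerspectiveTransform(src,np.array([[0,0],[W,0],[W,H],[0,H]],np.float32))
o=cv2.warpPerspective(im,M,(W,H))
for x in range(550,710,25): cv2.putText(o,str(x),(int((x-x0)*s),10),0,.3,(0,0,255)); cv2.line(o,(int((x-x0)*s),12),(int((x-x0)*s),20),(0,0,255))
for y in range(-125,-345,-25): cv2.putText(o,str(y),(0,int((y0-y)*s)),0,.3,(0,0,255)); cv2.line(o,(25,int((y0-y)*s)),(35,int((y0-y)*s)),(0,0,255))
cv2.imwrite("pics/orth2.png",o)
```

```text
(no output)
```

View pics/orth2.png

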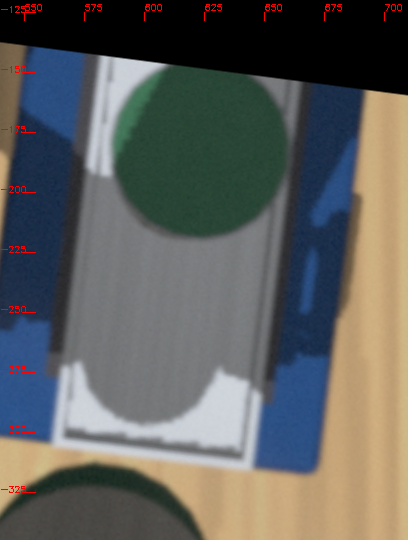

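Tray edges disagree with the network by about 9 mm, and the arm was still settling (measured x 594.6 against about 588 commanded). I'll measure again now that it's at rest.

```bash
cat >> h.py <<'E'
def orth(n,f,z,x0,x1,y0,y1,s):
    vision.get_image(n)
    o0=monitor.get_obs(); 
    src=np.array([pix(n,(x,y,z)) for x,y in((x0,y0),(x1,y0),(x1,y1),(x0,y1))],np.float32)
    cm=cam(n)
    im=vision.get_image(n)[:,:,::-1].copy()
    W,H=int((x1-x0)*s),int((y0-y1)*s)
    M=cv2.getPerspectiveTransform(src,np.array([[0,0],[W,0],[W,H],[0,H]],np.float32))
    o=cv2.warpPerspective(im,M,(W,H),flags=2)
    for x in range(int(x0//25+1)*25,int(x1),25): cv2.putText(o,str(x),(int((x-x0)*s),10),0,.3,(0,0,255)); cv2.line(o,(int((x-x0)*s),12),(int((x-x0)*s),20),(0,0,255))
    for y in range(int(y0//25)*25,int(y1),-25): cv2.putText(o,str(y),(0,int((y0-y)*s)),0,.3,(0,0,255)); cv2.line(o,(25,int((y0-y)*s)),(35,int((y0-y)*s)),(0,0,255))
    cv2.imwrite("pics/"+f,o)
    return im[:,:,::-1].copy(),cm,o0
def rayc(cm,u,v,z):
    K,R,t=cm; d=R.T@np.linalg.solve(K,[u,v,1]); c=-R.T@t; return c+d*(z-c[2])/d[2]
E
python3 - <<'E'
from h import *
np.set_printoptions(precision=1,suppress=True)
im,cm,o=orth("wrist","orth3.png",96,540,710,-120,-345,2.4)
cv2.imwrite("pics/w3.png",im[:,:,::-1])
print(o["t"],o["ee_pos"],o["qvel"].round(3))
for c,s in blobs(im,"g"): print(c,s,rayc(cm,*c,173))
im,cm,o=orth("top","orth3t.png",96,540,710,-60,-345,2)
for c,s in blobs(im,"g"): print(c,s,rayc(cm,*c,173))
print(monitor.get_obs()["ee_pos"])
E
```

```text
4.7 [ 586.9 -305.   260.8] [-0. -0.  0. -0. -0.  0.]
[361.9  41.2] [ 321    0   82   86 5566] [ 626.3 -191.7  173. ]
[325.1 297.4] [ 253  256  146   74 8046] [ 576.1 -385.5  173. ]
[325.7 370.4] [283 365  86  14 770] [ 566.6 -462.2  173. ]
[254.2 224.7] [248 218  14  15 154] [394.  211.2 173. ]
[ 587.  -305.5  261.7]
```

View pics/orth3.png

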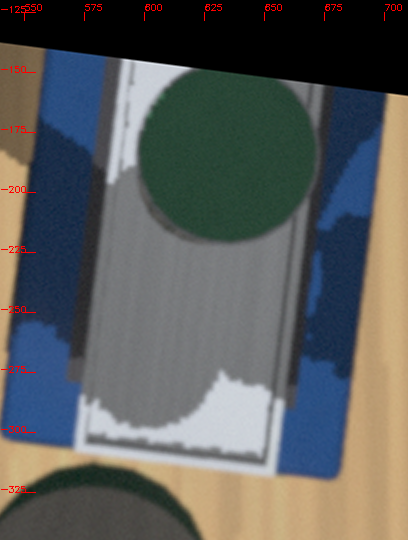

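View pics/orth3t.png

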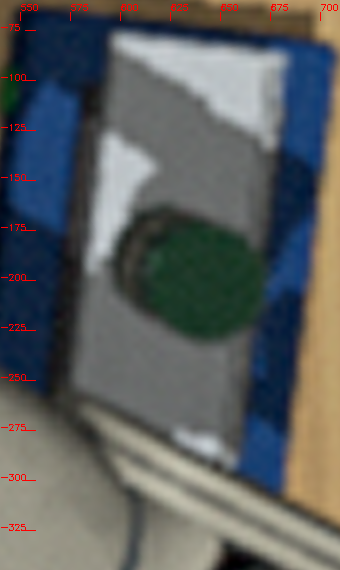

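Run:
```python
from h import *
np.set_printoptions(precision=1,suppress=True)
im=cv2.imread("pics/w3.png")[:,:,::-1].copy()
cm=cam("wrist"); o=monitor.get_obs();print(o["ee_pos"],o["ft_force"])
hsv=cv2.cvtColor(im,cv2.COLOR_RGB2HSV); m=cv2.inRange(hsv,(60,90,30),(95,255,255)); m[:245]=0
# fit the near rim arc of lid: use outline points by rows 300..326 extremes
pts=[]
for r in list(range(275,326,3))+list(range(368,380,2)):
    xs=np.flatnonzero(m[r]); 
    if len(xs): pts+= [(xs.min(),r),(xs.max(),r)]
P=np.array([rayc(cm,u,v,o["ee_pos"][2]-32.7+85)[:2] for u,v in pts])
A=np.c_[2*P,np.ones(len(P))]; s=np.linalg.lstsq(A,(P**2).sum(1),rcond=None)[0]
r=np.sqrt(s[2]+s[0]**2+s[1]**2); print("lid c",s[:2],"r",r, "resid",np.abs(np.linalg.norm(P-s[:2],axis=1)-r).max())
```

```text
[ 587.  -305.5  261.7] [-0.1 -0.4 -3.7]
lid c [ 580.  -307.6] r 30.330795645354154 resid 39.86073548228585
```

Run:
```python
from h import *
np.set_printoptions(precision=1,suppress=True)
im=cv2.imread("pics/w3.png")[:,:,::-1].copy()
cm=cam("wrist"); o=monitor.get_obs()
hsv=cv2.cvtColor(im,cv2.COLOR_RGB2HSV); m=cv2.inRange(hsv,(60,90,30),(95,255,255)); m[:245]=0; m[:,:240]=0; m[:,410:]=0
pts=[]
for r in list(range(275,326,3))+list(range(368,380,2)):
    xs=np.flatnonzero(m[r]); 
    if len(xs): pts+= [(xs.min(),r),(xs.max(),r)]
P=np.array([rayc(cm,u,v,o["ee_pos"][2]-32.7+85)[:2] for u,v in pts])
for k in range(6):
    A=np.c_[2*P,np.ones(len(P))]; s=np.linalg.lstsq(A,(P**2).sum(1),rcond=None)[0]
    r=np.sqrt(s[2]+s[0]**2+s[1]**2); e=np.abs(np.linalg.norm(P-s[:2],axis=1)-r); print("lid c",s[:2],"r",r,e.max(),len(P)); P=P[e<max(1,np.median(e)*2.5)]
```

```text
lid c [ 587.2 -304.2] r 27.43963530151789 0.36731458631770764 46
lid c [ 587.2 -304.2] r 27.43963530151789 0.36731458631770764 46
lid c [ 587.2 -304.2] r 27.43963530151789 0.36731458631770764 46
lid c [ 587.2 -304.2] r 27.43963530151789 0.36731458631770764 46
lid c [ 587.2 -304.2] r 27.43963530151789 0.36731458631770764 46
lid c [ 587.2 -304.2] r 27.43963530151789 0.36731458631770764 46
```

Call:
carry_out --targets '[[[0,0,0],[15,24,0],40],[[0,0,0],[30,48,0],40],[[0,0,0],[30,48,0],40],[[0,0,0],[30,48,-20],40],[[0,0,0],[30,48,-45],40],[[0,0,0],[30,48,-70],40],[[0,0,0],[30,48,-95],40],[[0,0,0],[30,48,-115],40],[[0,0,0],[30,48,-130],40],[[0,0,0],[30,48,-130],40]]'

```text
t: 5.68
ee_pos: [615.4, -256.9, 128.3]
orientation: [-2.357, -2.068, 0.004]
ft_force: [-0.2, 0.6, -4.1]
width: 57.6
```

Call:
carry_out --targets '[[[0,0,0],[0,0,-5],40],[[0,0,0],[0,0,-9],40],[[0,0,0],[0,0,-10.5],40],[[0,0,0],[0,0,-10.5],40]]'

```text
t: 6.02
ee_pos: [618.5, -257.8, 121.9]
orientation: [2.361, 2.072, 0.001]
ft_force: [-0.6, -0.2, -3.7]
width: 57.5
```

Run:
```python
from h import *
np.set_printoptions(precision=1,suppress=True)
o=monitor.get_obs();print(o["ee_pos"],o["ft_force"],o["t"])
save("wrist","w4.png");save("side","s4.png")
```

```text
[ 618.5 -257.8  121.9] [-0.6 -0.2 -3.7] 6.0167
```

View pics/w4.png

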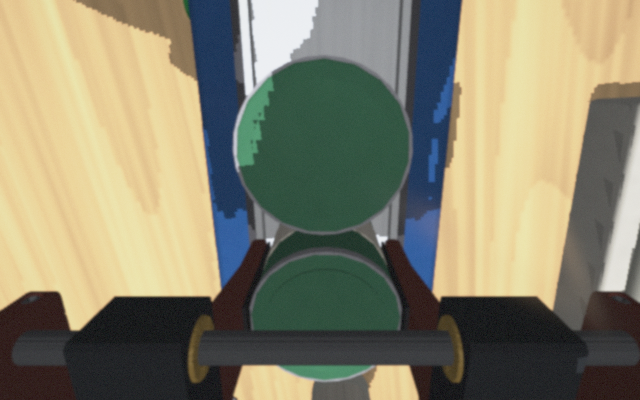

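View pics/s4.png

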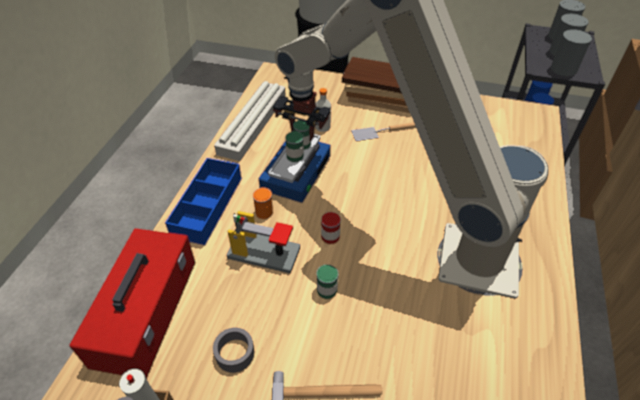

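Wrist view: the tray tin's lid is at (323,143) and the held lid at (325,316), both in line in the tray. I'll measure the gap.

```bash
cat >> h.py <<'E'
def circ(P):
    for k in range(8):
        A=np.c_[2*P,np.ones(len(P))]; s=np.linalg.lstsq(A,(P**2).sum(1),rcond=None)[0]
        r=np.sqrt(s[2]+s[0]**2+s[1]**2); e=np.abs(np.linalg.norm(P-s[:2],axis=1)-r); P=P[e<=max(.6,np.median(e)*2.5)]
    return s[:2],r,len(P)
def lids(im,cm,boxes,z,rows=None):
    hsv=cv2.cvtColor(im,cv2.COLOR_RGB2HSV); m=cv2.inRange(hsv,(60,90,30),(95,255,255))
    out=[]
    for (u0,u1,v0,v1) in boxes:
        pts=[]
        for v in range(v0,v1,2):
            xs=np.flatnonzero(m[v,u0:u1])
            if len(xs)>10: pts+=[(u0+xs.min(),v),(u0+xs.max(),v)]
        out.append(circ(np.array([rayc(cm,u,v,z)[:2] for u,v in pts])))
    return out
E
python3 - <<'E'
from h import *
cm=cam("wrist"); im=cv2.imread("pics/w4.png")[:,:,::-1].copy()
a=lids(im,cm,[(225,420,62,215)],173); b=lids(im,cm,[(240,410,275,326)],174)
print(a,b,monitor.get_obs()["ee_pos"])
d=a[0][0]-b[0][0]; th=np.radians(-7.6); ex=np.array([np.cos(th),np.sin(th)]); ey=np.array([-ex[1],ex[0]])
print(np.linalg.norm(d), d@ex,d@ey,[((p-np.array([628.0,-198]))@ex,(p-np.array([628.,-198]))@ey) for p in(a[0][0],b[0][0])])
E
```

```text
[(array([ 626.20459858, -192.0425369 ]), np.float64(27.609011270344457), 150)] [(array([ 618.70216681, -256.44187457]), np.float64(27.395706014710118), 52)] [ 618.66841726 -257.80126859  122.00806759]
64.83487623089994 -1.0806969753871003 64.82586883277001 [(np.float64(-2.5675423510944606), np.float64(5.667676699074721)), (np.float64(-1.4868453757073605), np.float64(-59.15819213369529))]
```

Call:
carry_out --targets '[[[0,0,0],[0,0,-1.3],40],[[0,0,0],[0,0,-1.3],40],[[0,0,0],[0,0,-1.3],62],[[0,0,0],[0,0,-1.3],75],[[0,0,0],[0,0,-1.3],87],[[0,0,0],[0,0,-1.3],87],[[0,0,0],[0,0,-1.3],87],[[0,0,0],[0,0,-1.3],87],[[0,0,0],[0,0,-1.3],87]]'

```text
t: 6.87
ee_pos: [618.3, -257.6, 119.8]
orientation: [-2.361, -2.072, 0.0]
ft_force: [0.2, 0.1, -1.1]
width: 86.8
```

Call:
carry_out --targets '[[[0,0,0],[0,0,15],87],[[0,0,0],[0,0,35],87],[[0,0,0],[0,0,60],87],[[0,0,0],[0,0,90],87],[[0,0,0],[0,0,120],87],[[0,0,0],[0,0,150],87],[[0,0,0],[0,0,180],87],[[0,0,0],[-30,30,200],87],[[0,0,0],[-50,70,200],87],[[0,0,0],[-70,100,200],87]]'

```text
t: 7.7
ee_pos: [549.3, -158.9, 321.4]
orientation: [2.361, 2.069, 0.003]
ft_force: [0.6, 0.8, 0.5]
width: 87.1
```

Run:
```python
from h import *
np.set_printoptions(precision=1,suppress=True)
for _ in range(4): vision.get_image("wrist")
cm=cam("wrist"); o=monitor.get_obs();print(o["ee_pos"],o["qvel"].round(3),o["t"])
im=save("wrist","w5.png")
for c,s in blobs(im,"g"): print(c,s,rayc(cm,*c,173))
```

```text
[ 549.2 -158.6  320.5] [-0.  0. -0. -0. -0. -0.] 7.9
[324.6 120.6] [323 112   5  17  64] [556.6 -98.6 173. ]
[406.9 207.7] [ 381  183   56   53 1790] [ 624.8 -190.   173. ]
[395.8 270.4] [ 379  246   35   47 1127] [ 609.7 -256.5  173. ]
```

View pics/w5.png

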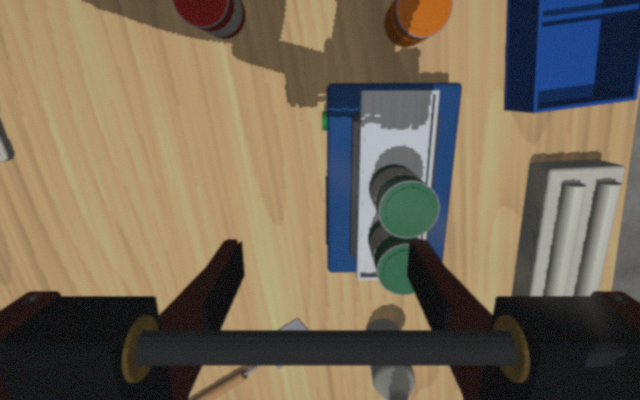

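Call:
carry_out --targets '[[[0,0,0],[-14,38,-5],87],[[0,0,0],[-29,76,-10],87],[[0,0,0],[-44,114,-15],87],[[0,0,0],[-59,152,-20],87],[[0,0,0],[-73,190,-25],87],[[0,0,0],[-88,228,-30],87],[[0,0,0],[-103,266,-35],87],[[0,0,0],[-118,305,-40],87],[[0,0,0],[-133,343,-40],87],[[0,0,0],[-147,381,-40],87]]'

```text
t: 8.78
ee_pos: [402.5, 223.1, 279.6]
orientation: [2.362, 2.071, -0.0]
ft_force: [0.9, 0.6, 0.2]
width: 86.9
```

Run:
```python
from h import *
np.set_printoptions(precision=1,suppress=True)
for _ in range(4): vision.get_image("wrist")
cm=cam("wrist"); o=monitor.get_obs();print(o["ee_pos"],o["orientation"].round(3),o["qvel"].round(3),o["t"])
im=save("wrist","w6.png")
for c,s in blobs(im,"g"): print(c,s,rayc(cm,*c,85))
```

```text
[403.1 222.4 279.7] [ 2.4  2.1 -0. ] [-0. -0.  0. -0.  0. -0.] 8.9833
[325.7 174.7] [ 302  150   49   48 1552] [403.6 222.3  85. ]
```

View pics/w6.png

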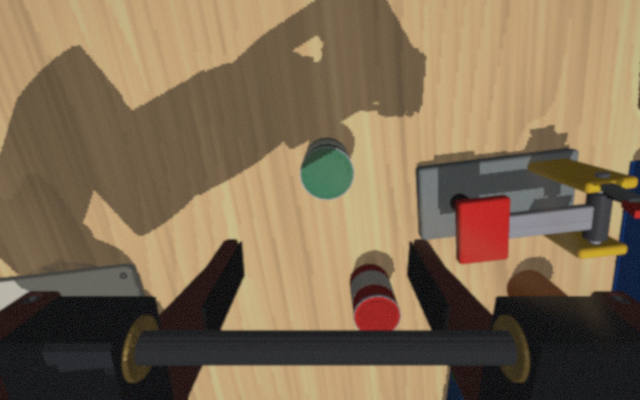

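Call:
carry_out --targets '[[[0,0,0],[0,0.5,-40],87],[[0,0,0],[0,0.5,-80],87],[[0,0,0],[0,0.5,-120],87],[[0,0,0],[0,0.5,-160],87],[[0,0,0],[0,0.5,-195],87],[[0,0,0],[0,0.5,-225],87],[[0,0,0],[0,0.5,-247.5],87],[[0,0,0],[0,0.5,-247.5],87],[[0,0,0],[0,0.5,-247.5],40],[[0,0,0],[0,0.5,-247.5],40]]'

```text
t: 9.87
ee_pos: [403.7, 221.7, 33.2]
orientation: [2.363, 2.07, 0.002]
ft_force: [-0.2, 0.4, 0.7]
width: 77.1
```

Call:
carry_out --targets '[[[0,0,0],[0,0,0],40],[[0,0,0],[0,0,0],40],[[0,0,0],[0,0,0],40],[[0,0,0],[0,0,0],40],[[0,0,0],[0,0,0],40],[[0,0,0],[0,0,0],40]]'

```text
t: 10.37
ee_pos: [403.6, 222.7, 33.7]
orientation: [2.36, 2.072, 0.005]
ft_force: [1.5, -3.0, 8.1]
width: 57.5
```

Call:
carry_out --targets '[[[0,0,0],[0,0,40],40],[[0,0,0],[0,0,80],40],[[0,0,0],[0,0,120],40],[[0,0,0],[0,0,160],40],[[0,0,0],[0,0,200],40],[[0,0,0],[0,0,230],40],[[0,0,0],[0,0,258],40],[[0,0,0],[20,-30,258],40],[[0,0,0],[40,-60,258],40],[[0,0,0],[55,-90,258],40]]'

```text
t: 11.2
ee_pos: [457.9, 131.6, 291.4]
orientation: [2.358, 2.074, 0.003]
ft_force: [0.4, -0.3, -4.0]
width: 57.5
```

Call:
carry_out --targets '[[[0,0,0],[20,-29,0],40],[[0,0,0],[40,-58,0],40],[[0,0,0],[60,-87,0],40],[[0,0,0],[80,-116,0],40],[[0,0,0],[100,-145,0],40],[[0,0,0],[120,-174,0],40],[[0,0,0],[140,-203,0],40],[[0,0,0],[158,-229,-5],40],[[0,0,0],[170,-247,-10],40],[[0,0,0],[178,-258,-15],40]]'

```text
t: 12.03
ee_pos: [635.8, -127.8, 274.8]
orientation: [-2.363, -2.071, 0.001]
ft_force: [-0.8, 0.1, -3.7]
width: 57.6
```

Run:
```python
from h import *
np.set_printoptions(precision=1,suppress=True)
for _ in range(6): vision.get_image("wrist")
cm=cam("wrist"); o=monitor.get_obs();print(o["ee_pos"],o["orientation"].round(3),o["qvel"].round(3),o["t"])
im=save("wrist","w7.png")
print(lids(im,cm,[(240,410,275,326)],o["ee_pos"][2]-33+85))
```

```text
[ 634.7 -124.5  275.6] [-2.4 -2.1  0. ] [ 0. -0. -0. -0. -0. -0.] 12.3333
[(array([ 635. , -122.2]), np.float64(27.2368892562526), 52)]
```

View pics/w7.png

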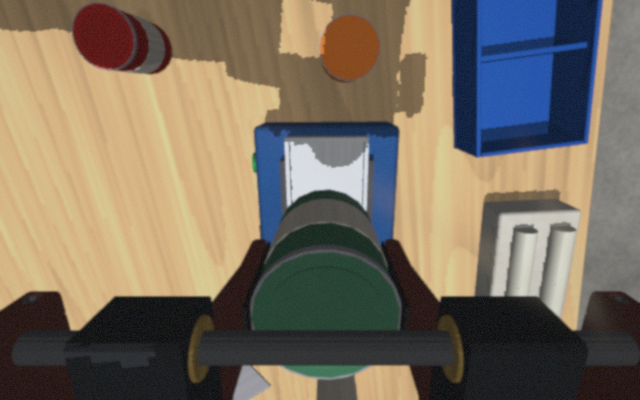

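Call:
carry_out --targets '[[[0,0,0],[0.5,-3,-15],40],[[0,0,0],[0.5,-3,-40],40],[[0,0,0],[0.5,-3,-65],40],[[0,0,0],[0.5,-3,-90],40],[[0,0,0],[0.5,-3,-110],40],[[0,0,0],[0.5,-3,-130],40],[[0,0,0],[0.5,-3,-143],40],[[0,0,0],[0.5,-3,-149],40],[[0,0,0],[0.5,-3,-152],40],[[0,0,0],[0.5,-3,-152],40]]'

```text
t: 13.22
ee_pos: [636.0, -128.5, 123.6]
orientation: [2.361, 2.073, 0.0]
ft_force: [0.0, -0.5, -3.9]
width: 57.9
```

Run:
```python
from h import *
np.set_printoptions(precision=1,suppress=True)
for _ in range(3): vision.get_image("wrist")
cm=cam("wrist"); o=monitor.get_obs();print(o["ee_pos"],o["ft_force"],o["t"])
im=save("wrist","w8.png")
print(lids(im,cm,[(240,410,275,326)],175)); save("side","s8.png")
a=cv2.imread("pics/s8.png")[60:220,220:380]; cv2.imwrite("pics/s8c.png",cv2.resize(a,None,fx=3.6,fy=3.6,interpolation=2))
```

```text
[ 636.7 -128.9  124.7] [ 0.8 -0.3 -2.3] 13.3667
[(array([ 636.7, -127.9]), np.float64(27.697636979895307), 52)]
```

View pics/s8c.png

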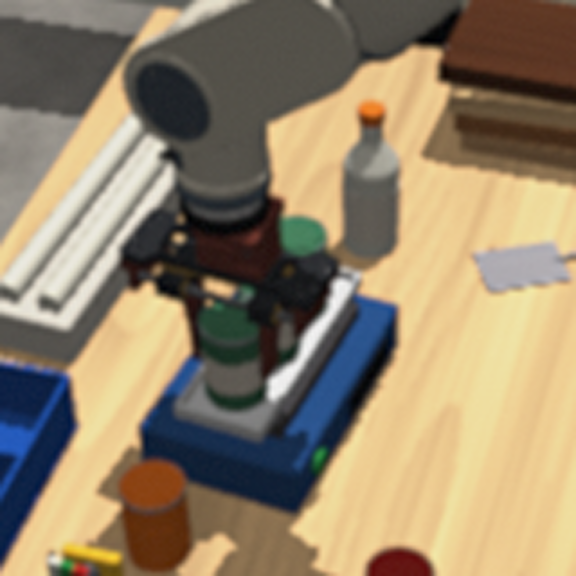

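Call:
carry_out --targets '[[[0,0,0],[0,0,-1],40],[[0,0,0],[0,0,-2],40],[[0,0,0],[0,0,-2],40]]'

```text
t: 13.72
ee_pos: [636.1, -128.9, 121.8]
orientation: [2.361, 2.072, 0.001]
ft_force: [0.3, 0.7, -0.5]
width: 57.5
```

Call:
carry_out --targets '[[[0,0,0],[0,0,-0.3],40],[[0,0,0],[0,0,-0.3],40],[[0,0,0],[0,0,-0.3],62],[[0,0,0],[0,0,-0.3],75],[[0,0,0],[0,0,-0.3],87],[[0,0,0],[0,0,-0.3],87],[[0,0,0],[0,0,-0.3],87],[[0,0,0],[0,0,-0.3],87],[[0,0,0],[0,0,-0.3],87]]'

```text
t: 14.47
ee_pos: [635.8, -128.7, 121.0]
orientation: [-2.361, -2.072, 0.0]
ft_force: [-0.3, -0.7, 0.2]
width: 86.7
```

Call:
carry_out --targets '[[[0,0,0],[0,0,15],87],[[0,0,0],[0,0,35],87],[[0,0,0],[0,0,60],87],[[0,0,0],[0,0,90],87],[[0,0,0],[0,0,120],87],[[0,0,0],[0,0,150],87],[[0,0,0],[0,0,190],87],[[0,0,0],[0,0,225],87],[[0,0,0],[-20,-35,225],87],[[0,0,0],[-30,-70,225],87]]'

```text
t: 15.3
ee_pos: [606.4, -198.3, 349.5]
orientation: [2.354, 2.074, 0.004]
ft_force: [1.1, -1.1, -1.1]
width: 86.9
```

Run:
```python
from h import *
np.set_printoptions(precision=1,suppress=True)
for _ in range(4): vision.get_image("wrist")
cm=cam("wrist"); o=monitor.get_obs();print(o["ee_pos"],o["qvel"].round(3),o["t"])
im=save("wrist","w9.png")
for c,s in blobs(im,"g"): print(c,s,rayc(cm,*c,173))
im=save("side","s9.png"); im=im[:,:,::-1]
a=im[60:290,220:380]; cv2.imwrite("pics/s9c.png",cv2.resize(a,None,fx=2.6,fy=2.6,interpolation=2))
```

```text
[ 605.5 -199.4  346. ] [ 0.  0. -0.  0.  0.  0.] 15.5
[348.6 101.9] [ 320   73   57   59 1886] [ 637.4 -127.   173. ]
[276.9  93.3] [275  85   4  17  48] [ 571.4 -110.4  173. ]
[344.7 169.3] [ 319  143   53   53 2192] [ 626.3 -191.3  173. ]
[345.  229.4] [ 320  207   51   46 1843] [ 619.2 -256.2  173. ]
```

View pics/w9.png

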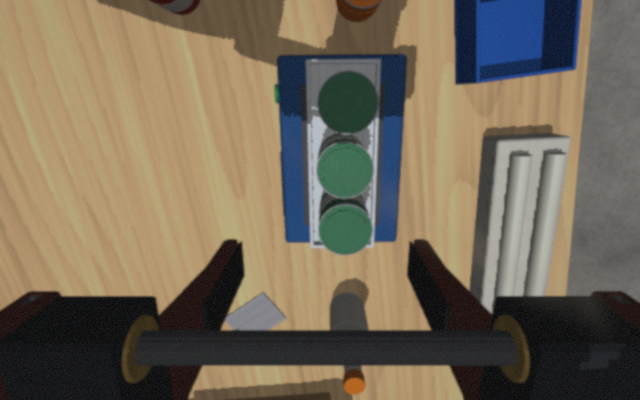

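View pics/s9c.png

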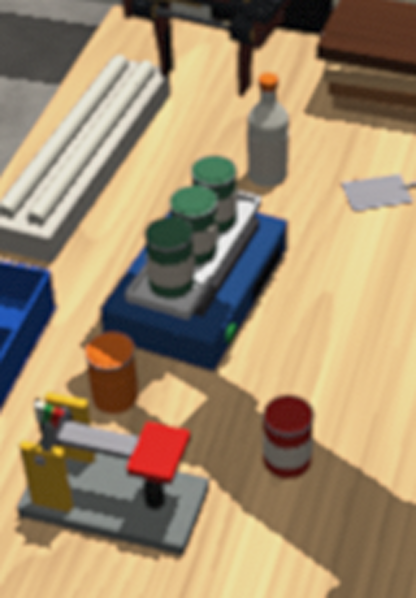

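Call:
carry_out --targets '[[[0,0,7],[-6,35,-5],60],[[0,0,14],[-12,70,-15],30],[[0,0,21],[-18,105,-25],0],[[0,0,28],[-24,140,-40],0],[[0,0,35],[-30,175,-55],0],[[0,0,42],[-36,210,-70],0],[[0,0,49],[-42,245,-85],0],[[0,0,56],[-48,280,-95],0],[[0,0,63],[-54,316,-100],0],[[0,0,70],[-58,351,-105],0]]'

```text
t: 16.43
ee_pos: [546.4, 155.1, 240.1]
orientation: [-0.733, -3.053, 0.001]
ft_force: [0.3, 0.2, 1.3]
width: 23.8
```

Call:
carry_out --targets '[[[0,0,7],[0,0,0],0],[[0,0,14],[0,0,0],0],[[0,0,21],[0,0,0],0],[[0,0,28.5],[0,0,0],0],[[0,0,28.5],[0,0,0],0],[[0,0,28.5],[0,0,0],0]]'

```text
t: 16.93
ee_pos: [547.6, 153.2, 240.8]
orientation: [0.026, -3.141, -0.0]
ft_force: [0.4, 1.0, 0.8]
width: 0.7
```

Run:
```python
from h import *
np.set_printoptions(precision=1,suppress=True)
for _ in range(4): vision.get_image("wrist")
cm=cam("wrist"); o=monitor.get_obs();print(o["ee_pos"],o["orientation"].round(3),o["qpos"].round(2),o["width"],o["t"])
im=save("wrist","w10.png")
for c,s in blobs(im,"r"): print(c,s,rayc(cm,*c,120))
d=place_of("pad","wrist"); K,R,t=cm
for e in d: print(e["confidence"],R.T@(np.array(e["point"])-t))
save("side","s10.png")
```

```text
[547.8 152.4 241. ] [ 0.  -3.1 -0. ] [ 0.2  0.3  1.7  0.   1.1 -1.3] 0.6642787394092167 17.1333
[193.3  64.1] [ 163   31   62   67 3121] [445.  49. 120.]
[315.  184.7] [284 175  67  53 939] [540.1 144.2 120. ]
[326.5 217.5] [319 205  17  25 356] [570.2 154.7 120. ]
0.74 [560.3 152.  118.6]
```

View pics/w10.png

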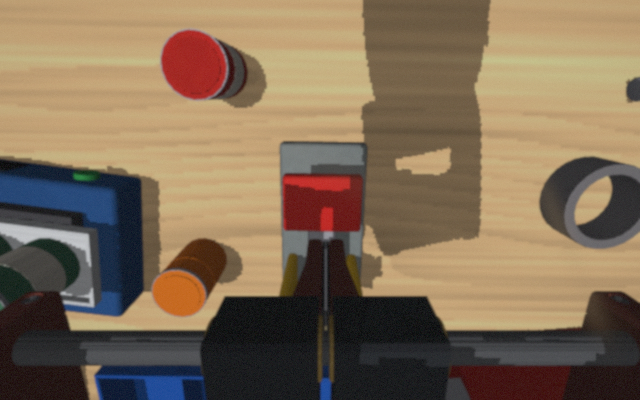

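View pics/s10.png

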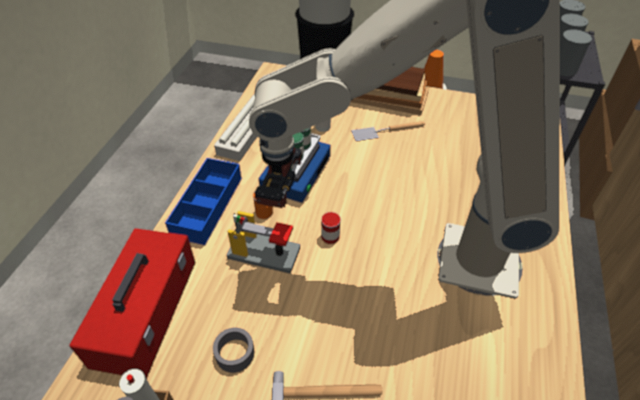

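Call:
carry_out --targets '[[[0,0,0],[2,-1,-30],0],[[0,0,0],[2,-1,-60],0],[[0,0,0],[2,-1,-85],0],[[0,0,0],[2,-1,-105],0],[[0,0,0],[2,-1,-113],0],[[0,0,0],[2,-1,-113],0],[[0,0,0],[2,-1,-113],0]]'

```text
t: 17.87
ee_pos: [550.2, 151.3, 128.4]
orientation: [-0.028, 3.141, 0.0]
ft_force: [-0.6, 0.5, -0.6]
width: 0.4
```

Call:
carry_out --targets '[[[0,0,0],[0,0,-4],0],[[0,0,0],[0,0,-8],0],[[0,0,0],[0,0,-12],0],[[0,0,0],[0,0,-15],0],[[0,0,0],[0,0,-18],0],[[0,0,0],[0,0,-18],0],[[0,0,0],[0,0,-18],0]]'

```text
t: 18.45
ee_pos: [550.5, 151.5, 110.4]
orientation: [-0.029, 3.14, 0.001]
ft_force: [0.3, 1.3, 4.3]
width: 0.3
```

Call:
carry_out --targets '[[[0,0,0],[0,0,-3],0],[[0,0,0],[0,0,-6],0],[[0,0,0],[0,0,-9],0],[[0,0,0],[0,0,-12],0],[[0,0,0],[0,0,-13],0],[[0,0,0],[0,0,-13],0],[[0,0,0],[0,0,-13],0],[[0,0,0],[0,0,-13],0]]'

```text
t: 19.12
ee_pos: [551.1, 151.5, 97.9]
orientation: [-0.029, 3.139, 0.001]
ft_force: [1.0, 0.5, 8.1]
width: 0.4
```

Run:
```python
from h import *
np.set_printoptions(precision=1,suppress=True)
f=[]
for _ in range(4): vision.get_image("wrist"); o=monitor.get_obs(); f.append(np.r_[o["ee_pos"],o["ft_force"]])
print(np.array(f),o["t"])
a=save("side","s11.png")[:,:,::-1]; save("wrist","w11.png")
cv2.imwrite("pics/s11c.png",cv2.resize(a[180:280,210:350],None,fx=5,fy=5,interpolation=2))
```

```text
[[551.1 151.5  97.9   1.2   0.2   7. ]
 [551.1 151.5  98.    0.9   0.4   7.1]
 [551.1 151.5  98.    1.2   1.    6.6]
 [551.1 151.5  98.    1.8   0.4   7.2]] 19.3167
```

View pics/s11c.png

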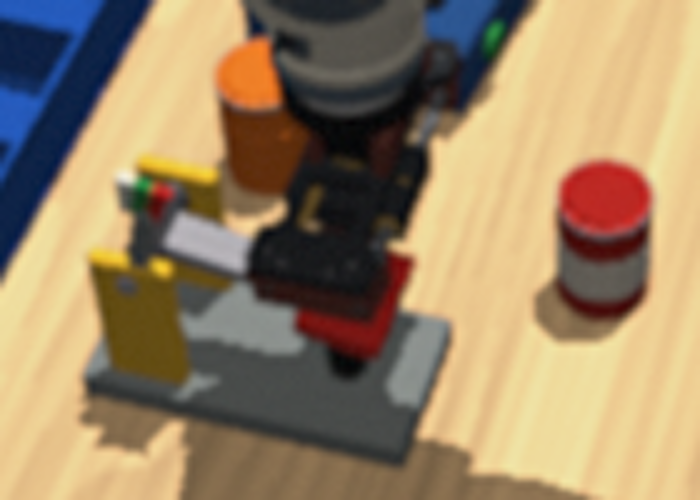

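View pics/w11.png

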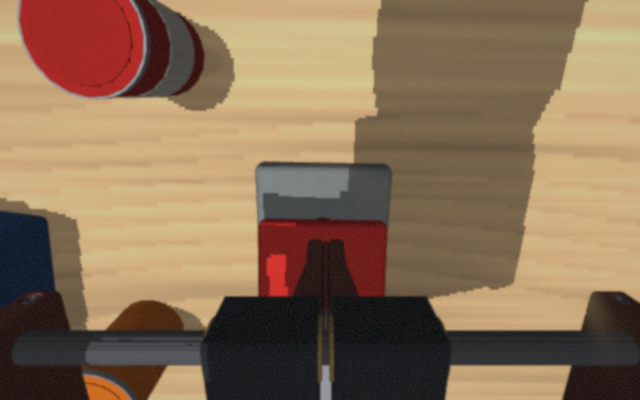

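```bash
python3 - <<'E'
from h import *
np.set_printoptions(precision=1,suppress=True)
hx,hz=676,110
for th in(0,.1,.13,.16,.19,.22,.25,.28):
    # outer edge of pad: r=146, 10 above hinge
    x=hx-146*np.cos(th)+10*-np.sin(th)*-1*-1; z=hz+10*np.cos(th)-146*np.sin(th)
    a=pix("wrist",(x,151+35,z)); b=pix("wrist",(x,151-35,z)); print(th,round(x),round(z,1),a,b,abs(a-b)[0])
E
python3 - <<'E'
import cv2,sys
sys.path.insert(0,'.')
a=cv2.imread("pics/w11.png"); hsv=cv2.cvtColor(a,cv2.COLOR_BGR2HSV)
m=cv2.inRange(hsv,(0,150,60),(6,255,255))|cv2.inRange(hsv,(174,150,60),(180,255,255))
import numpy as np
for r in range(215,240,2):
    xs=np.flatnonzero(m[r,230:420]); print(r,(xs.min()+230,xs.max()+230,len(xs)) if len(xs) else None)
E
```

```text
0 530 120.0 [401.1 240. ] [245.1 237.3] 155.97862526514376
0.1 530 105.4 [394.8 227.1] [251.8 224.6] 142.98353619868647
0.13 530 101.0 [393.1 224.1] [253.7 221.7] 139.42751808310396
0.16 530 96.6 [391.4 221.6] [255.4 219.2] 136.01884946754984
0.19 531 92.2 [389.8 219.4] [257.1 217.1] 132.7516848759298
0.22 531 87.9 [388.3 217.5] [258.7 215.3] 129.62033111084406
0.25 532 83.6 [386.8 216. ] [260.2 213.8] 126.61926190061894
0.28 533 79.3 [385.4 214.8] [261.6 212.6] 123.74312855829442
215 None
217 None
219 (np.int64(267), np.int64(275), 5)
221 (np.int64(262), np.int64(378), 116)
223 (np.int64(260), np.int64(383), 124)
225 (np.int64(259), np.int64(384), 126)
227 (np.int64(259), np.int64(385), 127)
229 (np.int64(259), np.int64(386), 128)
231 (np.int64(259), np.int64(386), 128)
233 (np.int64(259), np.int64(386), 128)
235 (np.int64(259), np.int64(386), 128)
237 (np.int64(259), np.int64(386), 128)
239 (np.int64(259), np.int64(385), 127)
```

Call:
carry_out --targets '[[[0,0,0],[0,0,0],0],[[0,0,0],[0,0,0],0],[[0,0,0],[0,0,0],0],[[0,0,0],[0,0,0],0],[[0,0,0],[0,0,0],0],[[0,0,0],[0,0,0],0],[[0,0,0],[0,0,0],0],[[0,0,0],[0,0,0],0]]'

```text
t: 20.08
ee_pos: [551.1, 151.5, 98.0]
orientation: [-0.029, 3.139, 0.001]
ft_force: [1.4, 0.6, 7.1]
width: 0.5
```

Run:
```python
from h import *
np.set_printoptions(precision=1,suppress=True)
cm=cam("top"); im=save("top","t12.png"); s_=save("side","s12.png")
for k in "gr":
  for c,s in blobs(im,k):
    if 230<c[0]<420 and 140<c[1]<240: print(k,c,s,"z85",rayc(cm,*c,85),"z173",rayc(cm,*c,173))
cv2.imwrite("pics/t12c.png",cv2.resize(im[130:250,170:450,::-1],None,fx=2.8,fy=2.8,interpolation=2))
o=monitor.get_obs(); print(o["ee_pos"],o["ft_force"],o["t"])
```

```text
g [350.  160.9] [343 154  15  15 167] z85 [ 655.7 -134.2   85. ] z173 [ 634.  -127.2  173. ]
g [367.5 164.1] [360 157  16  15 172] z85 [ 644.6 -201.7   85. ] z173 [ 623.5 -191.1  173. ]
g [385.3 166. ] [378 159  15  15 169] z85 [ 638.7 -269.9   85. ] z173 [ 617.9 -255.7  173. ]
r [304.1 215.3] [298 209  13  13 141] z85 [441.8  36.8  85. ] z173 [431.4  34.8 173. ]
[551.1 151.5  98. ] [ 1.3 -0.   7.1] 20.1833
```

View pics/t12c.png

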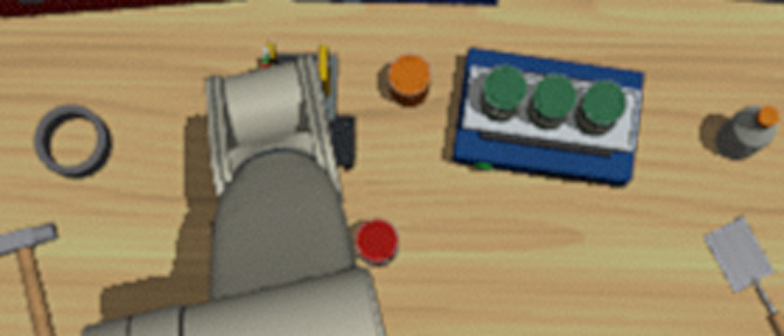

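View pics/s12.png

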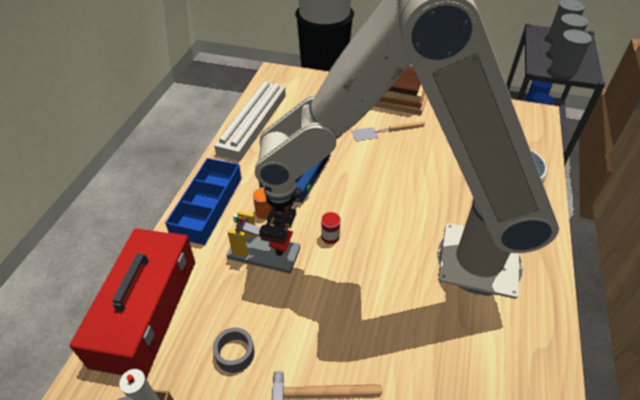

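Top view: the three green tins stand in a row at (350,161), (367,164) and (385,166), with spacings of about 65 mm. The red tin hasn't moved. The paddle is held with a steady 7 N at the fingertips, so I'm handing in.

```bash
python3 -c "
from workcell import order
print(order.close_job())"
```

```text
the job is handed in; nothing more can be done
None
```

I stood both green bench tins in the tray, one on each side of the middle tin. I then pushed the paddle down with the closed fingertips and handed the job in at about 20 s, still holding it there.

- **Row of tins:** the last wrist and top pictures show all three upright. Centre spacings are about 65 mm, which leaves gaps of about 7 mm. Measured in the tray, they stand within 3 mm of its centre line.
- **Paddle:** fingertip height was steady at 98 mm with about 7 N upward on the fingers. From where the fingertips touch the pad, I estimate the angle at 0.19 rad.
- **Other objects:** the red tin measured within 1 mm of where it started. The tape, bottle, hammer, scraper and orange look-alike were not touched and look unmoved in the pictures.

**Checks that disagreed:**
- **Paddle angle:** the pad's outer edge in the wrist picture gave about 0.17 rad from its row and 0.23 rad from its width. The force alone suggested a little under 0.19 rad. All are within 0.13 to 0.27 rad. I did not read the gauge pointer closely enough to use it.
- **Tray position:** my first reading was about 9 mm off because the arm was still settling. Repeated at rest, it agreed with the network.

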